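# Load the sample rack into the autosampler

## Robot

A 6-joint arm with a two-finger parallel gripper is mounted at the origin on the work surface. World frame = base frame: x ahead of the robot, y to its left, z up, the work surface at z = 0. Lengths are in m, angles in rad, forces in N, time in s.
With the tool pointing down it reaches from about 0.375 to 0.9 m from the base axis. Payload 3.1 kg.
Tool frame: the origin (TCP) lies between the finger pads; the fingertips stand 22 mm ahead of it and the grasp point (between the pads) lies 3 mm ahead of it; z points along the fingers, y is the line along which they close (so a half turn about z gives the same grasp; the last joint's range is limited). The gripper opens to 87 mm and grips with 3 to 60 N. Pads are 19 mm wide; open, the fingers measure 117 mm over their backs; the gripper's body (75 mm by 190 mm) begins 51 mm behind the grasp point.
Start: joints at [1.062, 0.527, 1.433, -0, 1.181, -0.178], TCP at [0.202, 0.591, 0.245] pointing down, gripper open.
Joint ranges: [-3.08, 3.08], [-0.75, 2.2], [0.22, 2.44], [-1.43, 4.57], [0, 2.65], [-2.85, 2.85]. Speed limits (rad/s): [2.79, 2.79, 3.14, 3.14, 3.14, 3.14].

## Interface

Orientations are given as a unit quaternion [x, y, z, w].
In Python, from rig import robot gives the robot as it stands.
- The arm moves only by the tool move_arm, never from a script. Its argument "series" is text: rows parted by semicolons, each of 6 numbers parted by spaces: the shift along the tool's x, y, z in mm, then the turn, a rotation vector about the tool's x, y, z in degrees. In form: dx dy dz ax ay az; .... A call has 1 to 8 rows; each row is the pose to reach, as a shift and turn from the pose commanded when the call began, along the tool's axes at that moment; what a row does not reach only later rows make up. A row lasts 1/12 s, in which the tool goes at most 41.7 mm and 7.16 degrees, less where a joint would pass 70% of its speed; a pose out of reach is approached as far as the arm can. A call with a gripper value outside its range is refused whole. "jaw" is the opening, from 0 (shut) to 1 (fully open), set as the call begins (left out, the last holds). The fingers move at their own pace and stop on an object; "newtons" is the grip in N (left out, the last holds). Time passes only in rows, so rows that repeat a pose let the fingers close. It gives the time, the measured TCP pose, the force, the opening and the grip force at its end, in the units of the state.
- robot.get_obs(): the state, without advancing time (a new reading comes with each control period).
- robot.camera(name): name is "side" or "top" or "wrist"; returns a dict with "img" (400x640x3 uint8, red, green, blue), "mtx" (3x3 intrinsics, pixels), "world_to_cam" (4x4, takes a point from world to camera coordinates). Camera axes: x right, y down, z forward; pixel columns grow to the right and rows downward; lengths in m; the calibration is good to about 2 mm. A picture is of the moment at which its call begins. There is no depth.
- robot.hand_in(): hands the job in; it is judged then, once.
Trained networks look in a picture, given as the dict that the camera call returned (one of the last four; its "shot" number tells which), for a name from the list of things; names that differ only in an ending like _2 or _b are one class to them, and where a whole thing is asked for, a point or a joint stands for the part that bears it (a point fixed in the world has none). Each returns a list of dicts, best first, with "p" (0 to 1); they miss things now and then, are a little off and sometimes report something else, mostly with a low value. They report only what shows in the picture. A call takes as long as a camera call. They do not tell look-alikes from the thing itself.
- robot.search_frame(picture, thing): "xyz" ([x, y, z] in m, in world coordinates, good to about 4 mm: the middle of the surface that is visible of it).
- robot.tip_of(picture, thing): "xyz" ([x, y, z] in m, in world coordinates, good to about 4 mm: a listed point, or the origin of a listed thing).
The state is a dict: "time": time; "q": joint angles; "joint_velocities": joint speeds; "joint_torque": joint torques, N m; "position": TCP position; "tool_rot": TCP orientation; "ft_force": force on the tool from outside, world axes, zero at the start; "moment": the same for the moment, N m; "grip_width": finger opening in m; "grip_force": force on a finger pad.
Only numpy, scipy, OpenCV 4.12 (cv2) and the standard library are available. Lean on these libraries where they do the work, as an engineer would, in place of code of your own. Each camera call takes 0.05 s, during which the arm holds its last target. There are 200 camera calls.

## Task

Load the blue-capped vial rack into the autosampler: slide it, vial end first, into the bay under the overhang, fully home against the back stop and straight in the bay, then let go. Keep it upright all the way and leave the red-capped rack alone.

Things in the scene. Friction and masses are not known exactly. Their poses are not given: they have to be found in the camera images.
- rack_blue: (Sizes in mm.) Rack to load: rigid, 0.11 to 0.23 kg, 12 fixed vials, blue caps, blue handle. Origin: underside centre of the vial block (90 long in x, 70 wide in y, 46 high); z up; +x end enters the bay first. Handle: upright blade over x = -130 to -90, 12 thick in y, on the centre line, top at z = 62; a tongue 40 wide, 8 thick joins it to the block. Grip it from above across y at x = -110.
- rack_red: Bystander to leave alone: the same rack in shape, size and frame, but with red caps and a red handle. Either rack may stand in the other's place.
- sampler: (Sizes in mm.) White autosampler, fixed. Origin: on the bench, middle of the bay mouth; +x leads into the bay, z up. Bay: 90 wide (y), 80 deep to a rigid stop, floor is the bench, roof 62 above it (overhang top at 102, from x = 110 the housing rises to 212). Housing 310 wide, 350 deep. Two yellow guide wings 20 high flare out from the mouth to x = -52, there 128 apart inside.
- bay_home (a point): Point on the bench inside the bay, on its centre line, 35 mm in from the mouth; axes as the autosampler's. The rack's origin lies here when its block touches the stop; the block's rear 10 mm and the handle (55 to 95 mm from the mouth) then stay outside.
Mind the look-alikes: they are no part of the job. What is shaped like the rack_blue but yellow is not meant.

How it is judged:
At the end, for the whole second after the job is handed in: The blue-capped rack rests flat on the bench in the bay, its origin within 12 mm of the back-stop position along the bay and 15 mm across it, in line with the bay within 12 degrees, released and still; the red-capped rack is within 25 mm of where it began (x of rack_blue in the frame of bay_home between -0.012 and 0.01 m and y of rack_blue in the frame of bay_home between -0.015 and 0.015 m and angle between the x axis of rack_blue and the x axis of sampler, either way round below 0.21 rad and angle between rack_blue's own z axis and vertical below 0.1 rad and height (world z) of rack_blue below 0.008 m and linear speed of rack_blue below 0.01 m/s and distance of rack_red from where it was at the start of the episode below 0.025 m); the robot touches nothing.
It fails at once if the red-capped rack is pushed more than 25 mm or lifted away (distance of rack_red from where it was at the start of the episode above 0.025 m).
It fails at once if the blue-capped rack is tipped more than 35 degrees (angle between rack_blue's own z axis and vertical above 0.61 rad).
It also fails if it takes over 42 s, if anything falls off the work surface, if the arm or the gripper's body presses on something with over 40 N, if the wrist force passes 120 N, or if a joint passes its speed limit or range.

## Working session

There is one attempt and no reset: what is moved stays moved. The work goes in short steps, Python scripts to look and compute and a tool call to move; the robot and the scene stay as the last step left them, time stands still between calls to the robot, and variables do not carry over. Pictures are saved under pics/ and viewed, at most 10 in all, crops included, and the job is handed in when it is done.

Besides the shell and the picture viewer there is one more tool, called after "Call:" as name(argument=value, ...) on one line, values as JSON. move_arm: Moves the arm, as the interface text tells. Its arguments: {"type":"object","properties":{"series":{"type":"string"},"jaw":{"type":"number"},"newtons":{"type":"number"}},"required":["series"]}

```bash
mkdir -p pics; cat > h.py <<'E'
import numpy as np, cv2
from rig import robot
def save(c,n): cv2.imwrite('pics/'+n+'.png',c['img'][:,:,::-1])
def proj(c,p):
    p=np.asarray(p,float); q=c['world_to_cam']@np.append(p,1); u=c['mtx']@q[:3]; return (u[:2]/u[2]).round(1)
def ray(c,uv,z):
    W=np.asarray(c['world_to_cam']);R=W[:3,:3];o=-R.T@W[:3,3];d=R.T@np.linalg.inv(c['mtx'])@np.array([uv[0],uv[1],1.]);return o+d*(z-o[2])/d[2]
E
python3 - <<'E'
from h import *
a=robot.camera('top');b=robot.camera('side')
save(a,'top1');save(b,'side1')
for n,c in(('top',a),('side',b)):
  for t in('rack_blue','rack_red','sampler','bay_home'):
    for f in('search_frame','tip_of'):
      for r in getattr(robot,f)(c,t): print(n,t,f,round(r['p'],2),np.round(r['xyz'],3),proj(c,r['xyz']))
print(robot.get_obs()['time'])
E
```

```text
top rack_blue search_frame 0.8 [0.587 0.246 0.027] [240.5 199.4]
top rack_blue search_frame 0.7 [ 0.814 -0.174  0.026] [373.5 113.9]
top rack_blue search_frame 0.64 [ 0.339 -0.036  0.032] [346.4 275.5]
top rack_blue tip_of 0.94 [ 0.836 -0.204 -0.   ] [380.7 110. ]
top rack_blue tip_of 0.7 [0.6   0.225 0.002] [248.9 196.1]
top rack_blue tip_of 0.69 [ 0.355 -0.057  0.002] [352.2 269.4]
top rack_blue tip_of 0.64 [ 0.533 -0.196  0.001] [391.7 204.4]
top rack_blue tip_of 0.6 [0.251 0.277 0.001] [238.5 318.8]
top rack_red search_frame 0.88 [0.434 0.268 0.028] [236.3 252.6]
top rack_red tip_of 0.72 [0.429 0.245 0.002] [246. 254.]
top sampler search_frame 0.64 [ 0.55  -0.351  0.202] [467.1 176.5]
top sampler tip_of 0.9 [ 0.532 -0.196 -0.   ] [391.6 204.8]
top bay_home search_frame 0.64 [ 0.549 -0.348  0.198] [465.2 177.1]
top bay_home tip_of 0.69 [ 0.538 -0.229  0.   ] [402.3 201.7]
side rack_blue search_frame 0.94 [0.58  0.236 0.028] [289.5 167.1]
side rack_blue search_frame 0.89 [0.232 0.284 0.027] [173.4 222.4]
side rack_blue search_frame 0.7 [ 0.806 -0.178  0.028] [457.3 200.2]
side rack_blue search_frame 0.57 [ 0.334 -0.046  0.028] [291.  275.7]
side rack_blue tip_of 0.76 [0.604 0.231 0.001] [297.3 171.1]
side rack_blue tip_of 0.74 [ 0.358 -0.061  0.   ] [303.9 280.2]
side rack_blue tip_of 0.73 [ 0.249  0.28  -0.001] [182.7 226.9]
side rack_blue tip_of 0.57 [ 0.834 -0.207  0.   ] [470.3 207.7]
side rack_red search_frame 0.67 [0.43  0.249 0.028] [244.8 190.4]
side rack_red tip_of 0.7 [0.434 0.245 0.   ] [248.  197.7]
side sampler search_frame 0.87 [ 0.47  -0.412  0.2  ] [488.4 296.1]
side sampler tip_of 0.97 [ 0.53  -0.199  0.003] [397.6 270.9]
side bay_home search_frame 0.93 [ 0.471 -0.416  0.198] [490.6 297.8]
0.9
```

View pics/top1.png

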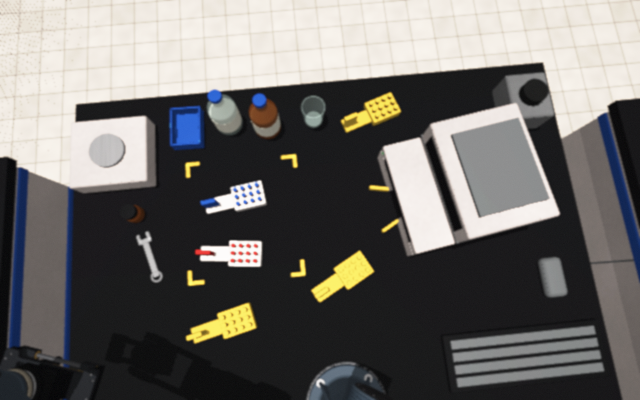

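View pics/side1.png

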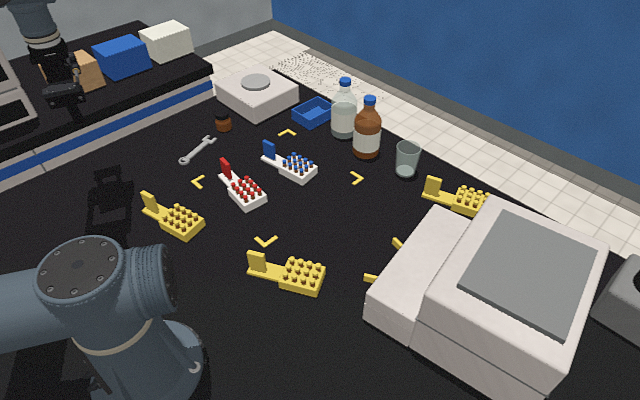

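Candidates in the top picture are the white rack with blue caps at (248,196), the white rack with red caps at (245,253), and three all-yellow look-alikes at (380,110), (352,270) and (238,319). The blue-capped one fits the description. I'll confirm it in a crop and measure its orientation.

```bash
python3 - <<'E'
from h import *
a=robot.camera('top');b=robot.camera('side')
A=cv2.resize(a['img'][90:270,190:430],None,fx=3.3,fy=3.3,interpolation=cv2.INTER_CUBIC)
cv2.imwrite('pics/crop1.png',A[:,:,::-1])
def blobs(c,box):
    x0,x1,y0,y1=box; h=cv2.cvtColor(c['img'],cv2.COLOR_RGB2HSV)
    m=((h[...,0]>100)&(h[...,0]<125)&(h[...,1]>110)&(h[...,2]>60)).astype(np.uint8)
    k=np.zeros_like(m);k[y0:y1,x0:x1]=1
    n,l,s,ce=cv2.connectedComponentsWithStats(m*k)
    for i in range(1,n): print(s[i].tolist(),ce[i].round(1))
    return l
blobs(a,(195,275,170,220));print();blobs(b,(255,325,130,190))
E
```

```text
[255, 183, 3, 3, 6] [256.2 184.2]
[248, 185, 3, 3, 6] [249.2 186.2]
[241, 187, 3, 3, 7] [242. 188.]
[234, 189, 3, 2, 5] [234.8 189.6]
[257, 191, 2, 2, 4] [257.5 191.5]
[250, 192, 2, 3, 6] [250.5 193. ]
[235, 195, 3, 3, 6] [236.2 196.2]
[242, 194, 3, 3, 6] [243.3 194.7]
[200, 197, 18, 11, 126] [208.1 202.3]
[258, 197, 3, 3, 6] [259.2 198.2]
[251, 199, 3, 3, 7] [252. 200.]
[244, 201, 3, 3, 6] [244.8 201.8]
[237, 202, 3, 3, 6] [237.7 203.3]

[309, 130, 2, 1, 2] [309.5 130. ]
[262, 139, 14, 21, 205] [268.6 148.6]
[291, 152, 6, 4, 18] [293.3 153.4]
[287, 155, 4, 5, 17] [288.6 157.1]
[297, 155, 5, 4, 16] [299.2 156.3]
[303, 157, 5, 5, 18] [305.2 159.1]
[293, 159, 3, 4, 11] [294.1 160.4]
[283, 160, 3, 4, 12] [284.  161.5]
[299, 161, 3, 5, 12] [300.1 163.2]
[309, 160, 5, 5, 18] [310.8 161.8]
[288, 162, 4, 5, 14] [289.7 163.9]
[294, 165, 3, 5, 12] [295.1 166.8]
[305, 164, 3, 5, 12] [305.8 165.8]
[300, 168, 3, 5, 13] [301. 170.]
```

View pics/crop1.png

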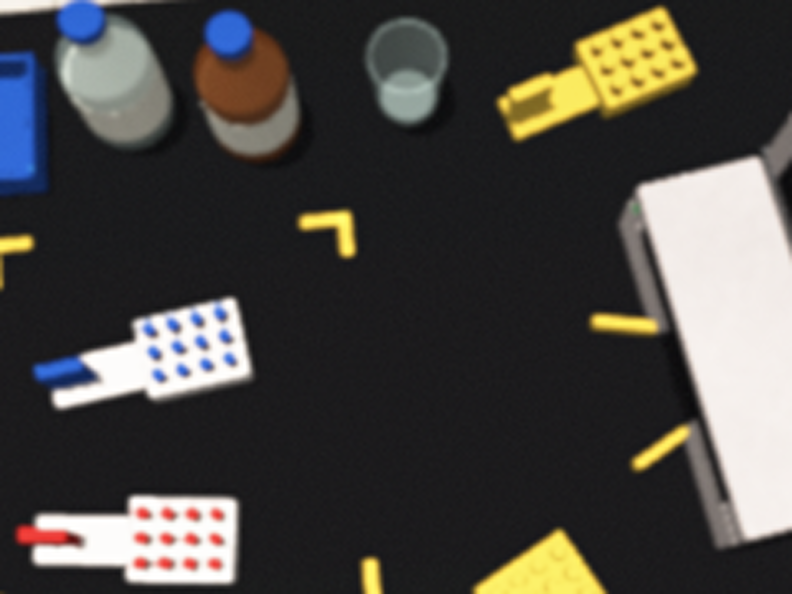

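The crop confirms it: a white rack with blue caps and a blue handle (crop (190,350)), pointing right and slightly up. The red rack is at (180,540). The bay mouth lies between the wing tips at (592,322) and (638,466).

```bash
python3 - <<'E'
from h import *
from scipy.optimize import least_squares,linear_sum_assignment
from scipy.spatial.distance import cdist
a=robot.camera('top');b=robot.camera('side')
T=np.array([[256.2,184.2],[249.2,186.2],[242,188],[234.8,189.6],[257.5,191.5],[250.5,193],[236.2,196.2],[243.3,194.7],[259.2,198.2],[252,200],[244.8,201.8],[237.7,203.3]])
S=np.array([[293.3,153.4],[288.6,157.1],[299.2,156.3],[305.2,159.1],[294.1,160.4],[284,161.5],[300.1,163.2],[310.8,161.8],[289.7,163.9],[295.1,166.8],[305.8,165.8],[301,170]])
def pr(c,P):
    q=(c['world_to_cam']@np.c_[P,np.ones(len(P))].T)[:3]; u=c['mtx']@q; return (u[:2]/u[2]).T
g=np.array([[i-1.5,j-1] for i in range(4) for j in range(3)])
def pts(p):
    x,y,yaw,z,px,py=p;c,s=np.cos(yaw),np.sin(yaw);l=g*[px,py]
    return np.c_[x+c*l[:,0]-s*l[:,1],y+s*l[:,0]+c*l[:,1],np.full(12,z)]
def res(p,full=False):
    o=[]
    for c,M in((a,T),(b,S)):
        d=pr(c,pts(p)); i,j=linear_sum_assignment(cdist(d,M)); o.append((d[i]-M[j]).ravel())
    return np.concatenate(o)
r=least_squares(res,[.602,.228,-1.3,.045,.02,.02],x_scale=[.01,.01,.1,.01,.005,.005],diff_step=1e-4)
print('rack',r.x.round(4),np.degrees(r.x[2]).round(1),np.abs(r.x*0+np.sqrt(np.mean(r.fun**2)))[0])
x,y,yaw=r.x[:3];H=np.array([x-.11*np.cos(yaw),y-.11*np.sin(yaw),.062]);print('handle top',H,proj(a,H),proj(b,H))
# sampler
P,Q=ray(a,(383,146.7),.102),ray(a,(415.8,253.9),.102);d=P-Q;print('overhang',P,Q,np.linalg.norm(d),(P+Q)/2,'yaw',np.degrees(np.arctan2(-d[0],d[1])))
P2,Q2=ray(a,(369.4,187.6),.02),ray(a,(383.3,231.2),.02);d=P2-Q2;print('wings',P2,Q2,np.linalg.norm(d),(P2+Q2)/2,np.degrees(np.arctan2(-d[0],d[1])))
o=robot.get_obs();print(o['position'],o['tool_rot'],o['time'])
from scipy.spatial.transform import Rotation as Ro;print(Ro.from_quat(o['tool_rot']).as_matrix().round(3))
E
```

```text
rack [ 0.5979  0.2234 -1.429   0.045   0.021   0.0212] -81.9 0.26968969346739763
handle top [0.58239038 0.33229804 0.062     ] [207.9 201.4] [267.6 142.5]
overhang [ 0.68125435 -0.17322196  0.102     ] [ 0.37628785 -0.22046517  0.102     ] 0.3086040932584147 [ 0.5287711  -0.19684356  0.102     ] yaw -81.19414764610741
wings [ 0.58644691 -0.13366387  0.02      ] [ 0.45376723 -0.15747103  0.02      ] 0.1347986606145334 [ 0.52010707 -0.14556745  0.02      ] -79.82747719575654
[0.20232269 0.59131908 0.24455924] [ 1.64141184e-01  9.86436856e-01 -2.41502941e-07 -6.88523019e-06] 1.1
[[-0.946  0.324 -0.   ]
 [ 0.324  0.946  0.   ]
 [ 0.    -0.    -1.   ]]
```

The rack measures (0.598, 0.223) with yaw -81.9° and cap height 45 mm, which fits. The bay mouth is at about (0.529, -0.197) with yaw -81.2°; the overhang width of 309 mm agrees with 310. Next I approach the handle, grip point (0.582, 0.332).

Call:
move_arm(series="-36 -10 8 0 0 7; -72 -20 16 0 0 14; -108 -30 24 0 0 21; -144 -40 32 0 0 28; -180 -50 40 0 0 35; -216 -60 48 0 0 42; -252 -70 56 0 0 49; -288 -80 64 0 0 56", jaw=1)

```text
time: 1.77
position: [0.4504, 0.4212, 0.1803]
tool_rot: [0.61, 0.792, 0.0, 0.0]
ft_force: [-0.1, 0.7, -0.2]
grip_width: 0.0867
grip_force: 0.0
```

```bash
cat > d.py <<'E'
from h import *
from scipy.spatial.transform import Rotation as Ro
def to(goal,yaw):  # tool y along world angle yaw (deg)
    o=robot.get_obs();R=Ro.from_quat(o['tool_rot']).as_matrix()
    print('t',o['time'],'pos',o['position'].round(4) if hasattr(o['position'],'round') else o['position'],'q',np.round(o['q'],2),'F',np.round(o['ft_force'],1))
    print('shift mm',(R.T@(np.array(goal)-o['position'])*1e3).round(1),'turn z',round(-((yaw-np.degrees(np.arctan2(R[1,1],R[0,1]))+90)%180-90),2),'tilt',R[:,2].round(3))
E
python3 -c "
from d import *
to([.5824,.3323,.12],8.1)"
```

```text
t 1.7667 pos [0.4504 0.4212 0.1803] q [0.57 0.59 1.52 0.   1.03 0.31] F [-0.1  0.7 -0.2]
shift mm [-119.6  105.    60.3] turn z 6.66 tilt [ 0.  0. -1.]
```

Call:
move_arm(series="-20 17 10 0 0 1; -40 35 20 0 0 2; -60 52 30 0 0 3; -80 70 40 0 0 4; -100 88 50 0 0 5; -120 105 60 0 0 6.7; -120 105 60 0 0 6.7; -120 105 60 0 0 6.7")

```text
time: 2.43
position: [0.5825, 0.3325, 0.1196]
tool_rot: [0.654, 0.756, -0.0, -0.0]
ft_force: [0.3, 0.4, 0.0]
grip_width: 0.087
grip_force: 0.0
```

```bash
python3 -c "
from d import *
to([.5824,.3323,.05],8.1)
c=robot.camera('wrist');save(c,'w1')
h=cv2.cvtColor(c['img'],cv2.COLOR_RGB2HSV)
m=((h[...,0]>100)&(h[...,0]<125)&(h[...,1]>110)&(h[...,2]>60)).astype(np.uint8)
n,l,s,ce=cv2.connectedComponentsWithStats(m)
for i in range(1,n):
  if s[i][4]>40: print(s[i].tolist(),ce[i].round(1),ray(c,ce[i],.045)[:2].round(4),ray(c,ce[i],.062)[:2].round(4))
for z in (.062,):
  for t in (-.13,-.11,-.09): print(proj(c,[.5979+t*np.cos(-1.429),.2234+t*np.sin(-1.429),z]))
"
```

```text
t 2.4333 pos [0.5825 0.3325 0.1196] q [0.35 0.73 1.41 0.   1.   0.21] F [0.3 0.4 0. ]
shift mm [-0.2 -0.  69.6] turn z 0.16 tilt [-0.001 -0.    -1.   ]
[507, 112, 133, 126, 6517] [566.4 170. ] [0.7702 0.3991] [0.7544 0.4004]
[316, 182, 15, 63, 850] [322.5 213.8] [0.5861 0.3352] [0.5849 0.3416]
[294, 305, 11, 15, 145] [299.1 311.8] [0.5788 0.2352] [0.5782 0.2496]
[316, 305, 11, 15, 143] [321.  312.1] [0.5991 0.2379] [0.5969 0.252 ]
[338, 305, 12, 15, 150] [343.  312.2] [0.6195 0.2407] [0.6157 0.2546]
[317.5 200. ]
[317.5 224.6]
[317.5 247.9]
```

View pics/w1.png

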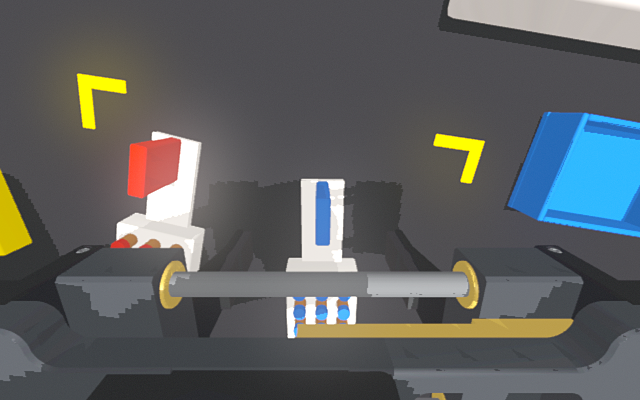

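The wrist view shows the handle at (322,214) between the open fingers, about 2.5 mm off along the closing axis, and the red rack well clear at (170,190). I descend with that correction and grip.

Call:
move_arm(series="2 2.5 12 0 0 0; 2 2.5 24 0 0 0; 2 2.5 36 0 0 0; 2 2.5 48 0 0 0; 2 2.5 58 0 0 0; 2 2.5 65 0 0 0; 2 2.5 70 0 0 0; 2 2.5 70 0 0 0")

```text
time: 3.15
position: [0.5829, 0.3359, 0.0489]
tool_rot: [0.653, 0.757, -0.001, -0.001]
ft_force: [-0.1, 0.0, -0.5]
grip_width: 0.0872
grip_force: 0.0
```

Call:
move_arm(series="0 0 0 0 0 0; 0 0 0 0 0 0; 0 0 0 0 0 0; 0 0 0 0 0 0; 0 0 0 0 0 0; 0 0 0 0 0 0; 0 0 0 0 0 0; 0 0 0 0 0 0", jaw=0, newtons=40)

```text
time: 3.82
position: [0.5838, 0.3362, 0.0507]
tool_rot: [0.653, 0.757, 0.0, 0.0]
ft_force: [-0.9, -0.0, 0.0]
grip_width: 0.0412
grip_force: 0.0
```

```bash
python3 -c "
from d import *
to([.5295-.154*.13,-.197+.988*.13,.05],8.8)
c=robot.camera('top');s=robot.camera('side')
for n in (c,s):
  for f in ('rack_blue','sampler'):
    for r in robot.tip_of(n,f): print(f,round(r['p'],2),np.round(r['xyz'],4))
"
```

```text
t 3.8167 pos [0.5838 0.3362 0.0507] q [0.36 0.83 1.43 0.   0.88 0.21] F [-0.9 -0.   0. ]
shift mm [-389.6 -132.7    0.6] turn z -0.39 tilt [ 0.  0. -1.]
rack_blue 0.96 [0.6006 0.2271 0.0014]
rack_blue 0.93 [ 0.3553 -0.0551  0.0031]
rack_blue 0.91 [ 0.8358 -0.1998 -0.0027]
rack_blue 0.57 [0.2501 0.2771 0.0015]
sampler 0.91 [ 0.5332 -0.1969  0.0009]
rack_blue 0.98 [ 0.3556 -0.057  -0.0024]
rack_blue 0.92 [ 0.5982  0.2289 -0.0009]
rack_blue 0.61 [ 0.8356 -0.2059 -0.0013]
rack_blue 0.58 [0.2492 0.2796 0.0014]
sampler 0.68 [ 5.302e-01 -1.965e-01 -1.000e-04]
```

Still closing (41 mm), so I keep holding.

Call:
move_arm(series="0 0 0 0 0 0; 0 0 0 0 0 0; 0 0 0 0 0 0; 0 0 0 0 0 0; 0 0 0 0 0 0; 0 0 0 0 0 0; 0 0 0 0 0 0; 0 0 0 0 0 0")

```text
time: 4.78
position: [0.5838, 0.3362, 0.0505]
tool_rot: [0.653, 0.757, 0.0, 0.0]
ft_force: [0.4, -0.5, 0.0]
grip_width: 0.0115
grip_force: 40.0
```

```bash
python3 -c "
from d import *
to([.5305-.154*.16,-.197+.988*.16,.05],8.8)
"
```

```text
t 4.7833 pos [0.5838 0.3362 0.0505] q [ 0.36  0.83  1.43 -0.    0.88  0.21] F [ 0.4 -0.5  0. ]
shift mm [-359.7 -131.9    0.5] turn z -0.39 tilt [ 0.  0. -1.]
```

Gripped: 11.5 mm wide at 40 N. I slide it to just before the wings.

Call:
move_arm(series="-20 -10 0 0 0 0; -55 -27 0 0 0 -0.2; -90 -44 0 0 0 -0.4; -125 -62 0 0 0 -0.4; -160 -80 0 0 0 -0.4; -195 -98 0 0 0 -0.4; -230 -115 0 0 0 -0.4; -260 -131 0 0 0 -0.4")

```text
time: 5.45
position: [0.4914, 0.0581, 0.0507]
tool_rot: [0.651, 0.759, 0.0, 0.0]
ft_force: [0.8, 0.6, -1.3]
grip_width: 0.012
grip_force: 40.0
```

Call:
move_arm(series="0 0 0 0 0 0; 0 0 0 0 0 0")

```text
time: 5.62
position: [0.4917, 0.058, 0.0507]
tool_rot: [0.652, 0.758, -0.0, -0.0]
ft_force: [0.1, 0.7, -1.0]
grip_width: 0.0117
grip_force: 40.0
```

```bash
python3 - <<'E'
from d import *
to([.5305-.154*.075,-.197+.988*.075,.05],8.8)
a=robot.camera('top');b=robot.camera('side')
for n in (a,b):
  for f in ('rack_blue','rack_red','sampler','bay_home'):
    for r in robot.tip_of(n,f): print(f,round(r['p'],2),np.round(r['xyz'],4))
A=cv2.resize(a['img'][130:290,290:490],None,fx=3,fy=3,interpolation=cv2.INTER_CUBIC)
cv2.imwrite('pics/top2.png',A[:,:,::-1])
E
```

```text
t 5.6167 pos [0.4917 0.058  0.0507] q [-0.11  0.69  1.9   0.    0.55 -0.26] F [ 0.1  0.7 -1. ]
shift mm [-1.829e+02  1.000e-01  6.000e-01] turn z -0.26 tilt [-0.001  0.    -1.   ]
rack_blue 0.93 [ 8.349e-01 -2.015e-01 -7.000e-04]
rack_blue 0.85 [ 0.3535 -0.061   0.0034]
rack_blue 0.71 [ 0.5074 -0.0483  0.0015]
rack_red 0.42 [ 0.5083 -0.0518 -0.0012]
sampler 0.75 [ 0.5328 -0.1983 -0.001 ]
bay_home 0.78 [ 0.5384 -0.2307 -0.0014]
rack_blue 0.95 [ 0.5121 -0.0468 -0.001 ]
rack_blue 0.93 [ 8.341e-01 -2.032e-01 -5.000e-04]
rack_blue 0.78 [ 0.2469  0.2782 -0.0012]
rack_blue 0.7 [ 0.3542 -0.0573  0.0018]
rack_red 0.69 [0.4338 0.2455 0.0025]
sampler 0.8 [ 0.5295 -0.1972  0.0017]
```

View pics/top2.png

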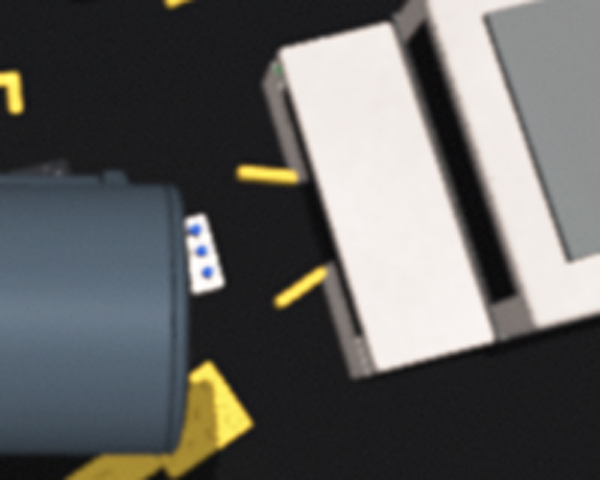

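The rack points straight at the mouth: rack front (203,250), wings (268,174) and (300,287). Next I slide in with a small lateral correction.

Call:
move_arm(series="-15 -0.5 0 0 0 -0.3; -35 -1 0 0 0 -0.3; -55 -1 0 0 0 -0.3; -75 -1 0 0 0 -0.3; -95 -1 0 0 0 -0.3; -115 -1 0 0 0 -0.3; -135 -1 0 0 0 -0.3; -150 -1 0 0 0 -0.3")

```text
time: 6.78
position: [0.5146, -0.0898, 0.0506]
tool_rot: [0.649, 0.761, 0.0, 0.0]
ft_force: [-0.4, 0.8, -0.9]
grip_width: 0.0117
grip_force: 40.0
```

Call:
move_arm(series="-5 0 0 0 0 0; -10 0 0 0 0 0; -15 0 0 0 0 0; -20 0 0 0 0 0; -24 0 0 0 0 0; -27 0 0 0 0 0; -30 0 0 0 0 0; -30 0 0 0 0 0")

```text
time: 7.45
position: [0.5192, -0.1186, 0.0506]
tool_rot: [0.649, 0.761, -0.0, 0.0]
ft_force: [0.3, -0.7, -2.1]
grip_width: 0.0118
grip_force: 40.0
```

```bash
python3 - <<'E'
from d import *
to([.531-.154*.075,-.197+.988*.075,.05],8.8)
E
```

```text
t 7.45 pos [ 0.5192 -0.1186  0.0506] q [-0.43  0.71  1.81 -0.    0.62 -0.59] F [ 0.3 -0.7 -2.1]
shift mm [-4.3 -0.4  0.6] turn z 0.31 tilt [ 0. -0. -1.]
```

Call:
move_arm(series="-1 0 0 0 0 0; -2 0 0 0 0 0; -3 0 0 0 0 0; -4 0 0 0 0 0; -5 0 0 0 0 0; -5 0 0 0 0 0")

```text
time: 7.95
position: [0.5186, -0.1197, 0.0506]
tool_rot: [0.649, 0.761, 0.001, -0.003]
ft_force: [1.5, 12.2, 3.2]
grip_width: 0.0117
grip_force: 40.0
```

Contact with the stop (12 N). I relax the push and check the pose before releasing.

Call:
move_arm(series="2 0 0 0 0 0; 3.5 0 0 0 0 0; 3.5 0 0 0 0 0")

```text
time: 8.2
position: [0.5191, -0.1195, 0.0505]
tool_rot: [0.649, 0.761, -0.0, -0.0]
ft_force: [-0.2, 1.0, -0.1]
grip_width: 0.0121
grip_force: 40.0
```

```bash
python3 - <<'E'
from d import *
to([.531-.154*.075,-.197+.988*.075,.05],8.8)
a=robot.camera('top');b=robot.camera('side')
for n in (a,b):
  for f in ('rack_blue','sampler','bay_home'):
    for r in robot.tip_of(n,f): print(f,round(r['p'],2),np.round(r['xyz'],4))
A=np.hstack([cv2.resize(i['img'][y:y+150,x:x+130],None,fx=3,fy=3,interpolation=cv2.INTER_CUBIC) for i,x,y in((a,330,150),(b,330,180))])
cv2.imwrite('pics/in1.png',A[:,:,::-1])
E
```

```text
t 8.2 pos [ 0.5191 -0.1195  0.0505] q [-0.44  0.71  1.8  -0.    0.62 -0.6 ] F [-0.2  1.  -0.1]
shift mm [-3.4 -0.2  0.5] turn z 0.34 tilt [-0. -0. -1.]
rack_blue 0.73 [ 0.3568 -0.0571  0.0053]
rack_blue 0.73 [ 0.8344 -0.1992 -0.0009]
rack_blue 0.59 [0.2496 0.2795 0.002 ]
rack_blue 0.97 [ 0.3554 -0.0588  0.0004]
rack_blue 0.58 [ 0.8369 -0.2032 -0.0018]
rack_blue 0.56 [ 0.2503  0.2759 -0.0004]
sampler 0.79 [ 0.5292 -0.1976  0.0031]
```

View pics/in1.png

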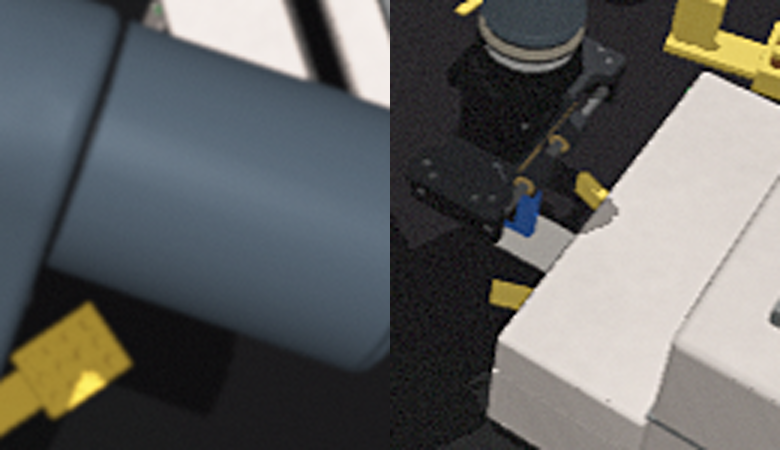

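The side view shows the block in the bay and the blue handle between the fingers at (525,215), centred between the wings. I release and rise.

Call:
move_arm(series="0 0 0 0 0 0; 0 0 0 0 0 0; 0 0 0 0 0 0; 0 0 0 0 0 0; 0 0 0 0 0 0; 0 0 0 0 0 0; 0 0 0 0 0 0; 0 0 0 0 0 0", jaw=0.6)

```text
time: 9.27
position: [0.5191, -0.1197, 0.0505]
tool_rot: [0.649, 0.761, -0.0, 0.0]
ft_force: [-0.7, 0.2, -0.3]
grip_width: 0.0506
grip_force: 0.0
```

Call:
move_arm(series="0 0 -12 0 0 0; 0 0 -30 0 0 0; 0 0 -50 0 0 0; 10 0 -75 0 0 0; 40 0 -100 0 0 0; 75 0 -115 0 0 0; 110 0 -125 0 0 0; 145 0 -130 0 0 0")

```text
time: 9.93
position: [0.4966, 0.0246, 0.1823]
tool_rot: [0.649, 0.761, 0.001, 0.001]
ft_force: [1.0, 0.3, -0.2]
grip_width: 0.0522
grip_force: 0.0
```

Call:
move_arm(series="35 10 0 0 0 0; 70 25 0 0 0 0; 105 40 0 0 0 0; 140 60 0 0 0 0; 170 75 0 0 0 0; 200 90 0 0 0 0; 200 90 0 0 0 0")

```text
time: 10.52
position: [0.5553, 0.2409, 0.1809]
tool_rot: [0.647, 0.762, 0.003, 0.001]
ft_force: [1.6, -0.1, -0.7]
grip_width: 0.0522
grip_force: 0.0
```

```bash
python3 - <<'E'
from d import *
to([.5,.1,.2],8.8)
a=robot.camera('top');b=robot.camera('side')
for c,k in((a,'top'),(b,'side')):
  h=cv2.cvtColor(c['img'],cv2.COLOR_RGB2HSV)
  m=((h[...,0]>100)&(h[...,0]<125)&(h[...,1]>110)&(h[...,2]>60)).astype(np.uint8)
  m[:,:345]=0;m[:,430:]=0;m[:160]=0;m[300:]=0
  n,l,s,ce=cv2.connectedComponentsWithStats(m)
  for i in range(1,n):
    if s[i][4]>8: print(k,s[i].tolist(),ce[i].round(1))
  for t in(-.13,-.09):
    P=[.5345+t*.154,-.2316-t*.988,.062]; print('expected top edge',proj(c,P), 'foot',proj(c,P[:2]+[.008]))
A=np.hstack([cv2.resize(i['img'][y:y+150,x:x+130],None,fx=3,fy=3,interpolation=cv2.INTER_CUBIC) for i,x,y in((a,330,150),(b,330,180))])
cv2.imwrite('pics/in2.png',A[:,:,::-1])
for r in robot.tip_of(b,'rack_blue')+robot.tip_of(b,'rack_red'): print(r['p'],r['xyz'])
E
```

```text
t 10.5167 pos [0.5553 0.2409 0.1809] q [0.22 0.58 1.55 0.   1.01 0.06] F [ 1.6 -0.1 -0.7]
shift mm [-130.   -77.4  -19.9] turn z 0.57 tilt [ 0.004  0.003 -1.   ]
top [362, 206, 15, 8, 64] [369.1 209.8]
expected top edge [363.8 209.9] foot [361.7 213.2]
expected top edge [377.4 206.4] foot [374.7 209.8]
side [362, 235, 19, 24, 313] [370.9 246.3]
expected top edge [364.3 236.1] foot [362.9 250.5]
expected top edge [379. 244.] foot [377.  258.3]
0.74 [0.8378, -0.2053, 0.0007]
0.72 [0.2486, 0.2809, 0.0003]
0.71 [0.3568, -0.0585, -0.0009]
0.94 [0.4303, 0.247, 0.0001]
```

View pics/in2.png

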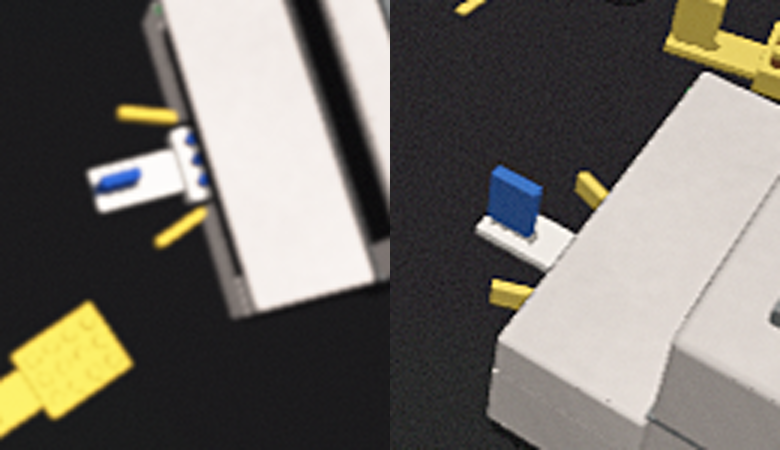

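Released; the handle sits in line and the block's rear edge shows just outside the mouth at about (180,166) in the crop. I check the depth numerically.

```bash
python3 - <<'E'
from h import *
a=robot.camera('top');u=np.array([.154,-.988]);n=np.array([.988,.154]);o=np.array([.5345,-.2316])
for nm,uv,z in(('rear edge (-45,0)',(390,205.3),.040),('cap (<=-31.5,0)',(395.7,202.7),.045),('handle top (-110,0)',(369.1,209.8),.060),('tongue rear left',(359.8,206.8),.008),('tongue rear right',(363.3,220.7),.008),('block rear L',(386.7,193.7),.04),('block rear R',(393.3,217),.04)):
    p=ray(a,uv,z)[:2]-o; print(nm,(1e3*np.array([p@u,p@n])).round(1))
E
```

```text
rear edge (-45,0) [-49.6  -2.8]
cap (<=-31.5,0) [-32.8  -0.3]
handle top (-110,0) [-115.1   -3.2]
tongue rear left [-130.1   19.7]
tongue rear right [-131.5  -22.9]
block rear L [-49.1  32.4]
block rear R [-50.3 -37.9]
```

```bash
python3 -c "
from rig import robot
print(robot.hand_in())"
```

```text
the job is handed in; nothing more can be done
None
```

The blue-capped rack is in the bay against the back stop (12 N contact felt). By my camera check it sits 1–5 mm short of home along the bay, about 3 mm off centre and 1° off straight. It is released, the red rack was left alone, and the job is handed in at about 10.6 s; no verdict came back.

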